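# Clamp the dish carrier with a T-bolt

## Task

The dish carrier stands where it is wanted over the middle slot of the slotted base plate, but nothing holds it. Take the T-bolt from the rack, lower its head into the open slot in front of the carrier's fork and slide it along until you feel the shank touch the end of the fork, without pushing the carrier along. Then turn its knob clockwise, so that the head swings square across under the slot's lips and the knob comes down hand-tight on the carrier's foot, firm but not forced, and let go; leave the other things on the bench alone.

Things in the scene. Friction and masses are not known exactly. Their poses are not given: they have to be found in the camera images.
- base_plate: Fixed aluminium plate on the bench, 180 mm in its x, 420 mm in its y, 38 mm high; origin at the centre of its underside, z up. Three T-slots run along its y through the whole length, centred at its x = -60, 0 and +60 mm. Only the middle slot (x = 0) is used.
- slot_mid (a point): Point on the plate's top face (38 mm above the bench) on the middle slot's centre line at mid-length; y along the slot. The slot: a mouth 14 mm wide and 14 mm deep, under it a cavity 23.5 mm wide and 9.5 mm high (from 24 down to its floor 14.5 mm above the bench).
- carrier: Loose steel dish carrier, about 1.3 kg, standing on the plate over the middle slot, guided by a tongue in the slot mouth; a push of 6 to 10 N along the slot shifts it (it must not be shifted; 2 mm at most). A flat foot 64 mm wide, 12 mm thick, and in its +y a round dish nest, 108 mm across, 20 mm high, centred 105 mm from the origin. Origin under the fork seat on the plate's top face.
- fork_seat (a point): Point on top of the carrier's foot (50 mm above the bench), on the axis where the bolt's shank stands when it touches the closed end of the fork. The fork opens toward -y: two round-ended prongs 13 mm apart that reach 33 mm in -y from here. From there on the slot is bare for at least 110 mm, to the plate's end. y along the slot, z up.
- rack: Fixed white plastic block on the bench, 60 mm in its x, 100 mm in its y, 42 mm high, with two through pockets 27 mm (x) by 17 mm (y) at its y = +24 and -24 mm; the bolt stands in the one at +24, head lengthwise along x, the other is empty. Origin at the centre of its underside.
- bolt: Loose steel T-bolt, 90 g, upright in the rack, hanging by its knob, head down. Origin: centre of the head's underside; z up. Hammer head 22 mm long (x), 12.4 mm wide, 8 mm thick, half-turn symmetric; shank 10 mm thick. The head enters the slot mouth only lengthwise and does not pass through the fork. A groove in the shank's top end shows the head's direction.
- knob: Black four-lobed cross knob (the nut) on the bolt, 50 g: round washer flange 40 mm across, 7 mm high, on it lobes 14 mm wide along x and y, 40 mm from end to end, up to 32 mm above the origin, the centre of the flange's underside. At the start that lies 36.3 to 38.1 mm above the bolt's origin (1.3 to 3.1 mm above the foot when the head is on the slot floor), its x along the head within 0.7 rad.
- knob_grip (a point): On the knob's axis, 28 mm above its underside: grip here across two lobes. Thread: 8 mm per turn, closing clockwise from above; its drag (0.03 N m) turns the loose bolt with the knob until the head stops; then the knob runs down 2 to 3.6 rad till it bears. Hand-tight is 0.12 to 0.25 N m while turning (it sags once the hand stops): 14 to 35 N on the foot, 45 N is too much. It stays tight.
- head_end (a point): One end of the hammer head (11 mm from the bolt's axis). In the cavity the head has 1.5 mm of play upward and turns clockwise from above by about 100 degrees, until two square corners stop on the cavity walls; the other two corners are rounded for that. Counter-clockwise it sticks at about 45 degrees.
- dish: Bystander: loose open glass dish, 90 mm across, 14 mm high, on the bench. Origin at its underside.
- reagent: Bystander: loose amber bottle with a black cap, 60 mm across, 115 mm high. Origin at its underside.
- pipette: Bystander: loose white hand pipette lying along its y, 270 mm long, 24 mm thick. Origin on the bench near its middle.
There are look-alikes about, which are no part of the job. What is shaped like the bolt but blue or brown is not meant.

How it is judged:
On the way, in this order (a step that is already met when the one before it is completed fails the run):
1. the head of the bolt is down in the middle slot of the base plate (z of bolt in the frame of base_plate between 0.012 and 0.0185 m and x of bolt in the frame of base_plate between -0.005 and 0.005 m and angle between bolt's own z axis and vertical below 0.12 rad), for 0.1 s.
2. the bolt, head still in the slot, has been slid home: its shank touches the end of the carrier's fork, the knob still clear of the foot (all of step 1 and horizontal distance between bolt and fork_seat below 0.004 m and y of bolt in the frame of fork_seat above -0.002 m and contact force between bolt and carrier above 0.5 N and contact force between knob and carrier below 0.3 N), for 0.05 s.
At the end, for the whole second after the job is handed in: The bolt stands upright with its head in the cavity of the middle slot, within 4 mm of the fork seat, its head square across the slot within 0.35 rad, the knob pressing on the carrier's foot with more than 10 N, bolt and carrier at rest (all of step 1 and horizontal distance between bolt and fork_seat below 0.004 m and angle between the x axis of bolt and the x axis of base_plate, either way round below 0.35 rad and contact force between knob and carrier above 10 N and linear speed of each of bolt, carrier below 0.02 m/s); the robot touches nothing.
It fails at once if the carrier is pushed more than 2.5 mm from where it stood (distance of fork_seat from where it was at the start of the episode above 0.0025 m).
It fails at once if the knob is forced: more than 45 N on the carrier's foot (contact force between knob and carrier above 45 N).
It fails at once if the dish, the bottle or the pipette is moved more than 20 mm (distance of any of dish, reagent, pipette from where it was at the start of the episode above 0.02 m).
It also fails if it takes over 72 s, if anything falls off the work surface, if the arm or the gripper's body presses on something with over 40 N, if the wrist force passes 120 N, or if a joint passes its speed limit or range.

## Robot

A 7-joint arm with a two-finger parallel gripper is mounted at the origin on the work surface. World frame = base frame: x ahead of the robot, y to its left, z up, the work surface at z = 0. Lengths are in m, angles in rad, forces in N, time in s.
With the tool pointing down it reaches from about 0.425 to 0.95 m from the base axis. Payload 4.7 kg.
Tool frame: the origin (TCP) lies between the finger pads; the fingertips stand 8 mm ahead of it and the grasp point (between the pads) lies 11 mm behind it (arm.tip_reach is the distance from the TCP to the fingertips, in m); z points along the fingers, y is the line along which they close (so a half turn about z gives the same grasp; the last joint's range is limited). The gripper opens to 85 mm and grips with 20 to 120 N. Pads are 22 mm wide; open, the fingers measure 114 mm over their backs; the gripper's body (76 mm by 85 mm) begins 54 mm behind the grasp point. The pads swing forward as they close: fully open they stand 13 mm farther back than shut.
Start: joints at [1.284, 0.469, -0.049, 1.532, 0.024, 1.141, -0.082], TCP at [0.172, -0.653, 0.239] pointing down, gripper open.
Joint ranges: [-2.59, 2.59], [-0.33, 1.99], [-1.39, 1.29], [0.1, 2.45], [-1.04, 4.18], [0.21, 1.99], [-2.66, 2.66]. Speed limits (rad/s): [2.57, 2.57, 3.14, 3.14, 3.14, 3.14, 3.14].

## Interface

Orientations are given as [roll, pitch, yaw] about the fixed x, y, z axes, in that order (R = Rz(yaw) Ry(pitch) Rx(roll)).
In Python, from station import arm gives the robot as it stands.
- The arm moves only by the tool apply_moves, never from a script. Its argument "steps" is a list of rows, each a list of 7 numbers: the shift along the tool's x, y, z in units of 30 mm (1.0 is 30 mm), then the turn, a rotation vector about the tool's x, y, z in degrees, then the finger opening in mm, from 0 to 85.4. A call has 1 to 10 rows; each row shifts and turns the commanded pose from where the row before left it, along the tool's axes as they then stand; what a row does not reach is not made up. A row lasts 1/10 s, in which the tool goes at most 50 mm and 8.59 degrees, less where a joint would pass 70% of its speed; a pose out of reach is approached as far as the arm can. A call is refused whole if a number of a shift passes 1 or a number of a turn 8.59, either way. A call with a gripper value outside its range is refused whole. The fingers move at their own pace and stop on an object; "squeeze" is the grip in N (left out, the last holds). Time passes only in rows, so rows that do not move let the fingers close. It gives the time, the measured TCP pose, the force, the opening and the grip force at its end, in the units of the state.
- arm.sense(): the state, without advancing time (a new reading comes with each control period).
- arm.get_image(name): name is "scene" or "top" or "wrist"; returns a dict with "pixels" (480x640x3 uint8, red, green, blue), "mtx" (3x3 intrinsics, pixels), "D" ([k1, k2, p1, p2, k3] as OpenCV has them; the pictures are not rectified), "eye" and "rotation" of the camera in the world; the wrist camera has in their place "hand_eye" (4x4, takes a point from camera to tool coordinates, whose origin is the TCP and whose axes are the flange's). Camera axes: x right, y up, looking along -z (the intrinsics and any distortion apply to the point x, -y, -z); pixel columns grow to the right and rows downward; lengths in m; the calibration is good to about 2 mm. A picture is of the moment at which its call begins: read the wrist's pose just before it. There is no depth.
- arm.job_done(): hands the job in; it is judged then, once.
The state is a dict: "t": time; "qpos": joint angles; "joint_vel": joint speeds; "tau": joint torques, N m; "eef_pos": TCP position; "tcp_rot": TCP orientation; "contact_force": force on the tool from outside, world axes, zero at the start; "moment": the same for the moment, N m; "width": opening from 0.0 (shut) to 1.0 (fully open); "finger_force": force on a finger pad.
Only numpy, scipy, OpenCV 4.12 (cv2) and the standard library are available. Lean on these libraries where they do the work, as an engineer would, in place of code of your own. Each camera call takes 0.05 s, during which the arm holds its last target. There are 200 camera calls.

## Working session

There is one attempt and no reset: what is moved stays moved. The work goes in short steps, Python scripts to look and compute and a tool call to move; the robot and the scene stay as the last step left them, time stands still between calls to the robot, and variables do not carry over. Pictures are saved under pics/ and viewed, at most 10 in all, crops included, and the job is handed in when it is done.

Besides the shell and the picture viewer there is one more tool, called after ">>>" in YAML: its name, and indented under it one key for each argument. apply_moves: Moves the arm, as the interface text tells. Its arguments: {"type":"object","properties":{"steps":{"type":"array","items":{"type":"array","items":{"type":"number"}}},"squeeze":{"type":"number"}},"required":["steps"]}

```bash
mkdir -p pics
cat > h.py <<'E'
import numpy as np,cv2
from scipy.spatial.transform import Rotation as R
from station import arm
def tcp(s=None):
    s=s or arm.sense(); T=np.eye(4); r=np.array(s['tcp_rot'],float)
    T[:3,:3]=r if r.shape==(3,3) else R.from_euler('xyz',r).as_matrix(); T[:3,3]=s['eef_pos']; return T
def shot(name,fn):
    T=tcp(); im=arm.get_image(name)
    cv2.imwrite('pics/'+fn+'.png',im['pixels'][:,:,::-1])
    if 'hand_eye' in im: C=T@np.array(im['hand_eye'])
    else:
        C=np.eye(4); r=np.array(im['rotation'],float); C[:3,:3]=r if r.shape==(3,3) else R.from_euler('xyz',r).as_matrix(); C[:3,3]=im['eye']
    np.savez('pics/'+fn+'.npz',C=C,K=im['mtx'],D=im['D'])
def loc(fn,u,v,z):
    d=np.load('pics/'+fn+'.npz'); p=cv2.undistortPoints(np.array([[[u,v]]],float),np.array(d['K'],float),np.array(d['D'],float))[0,0]
    r=d['C'][:3,:3]@np.array([p[0],-p[1],-1]); o=d['C'][:3,3]; return o+r*(z-o[2])/r[2]
def crop(fn,x,y,w,h,s):
    im=cv2.imread('pics/'+fn+'.png')[y:y+h,x:x+w]; cv2.imwrite(f'pics/{fn}_c{x}_{y}.png',cv2.resize(im,None,fx=s,fy=s,interpolation=cv2.INTER_CUBIC))
E
python3 -c "
from h import *
s=arm.sense();print(s);shot('top','top0');shot('scene','sc0');im=arm.get_image('top');print(im['eye'],im['rotation'],im['mtx'],im['D'])"
```

```text
{'t': 0.0, 'qpos': array([ 1.28408404,  0.46945473, -0.04862028,  1.5337301 ,  0.02412597,
        1.14100951, -0.08231213]), 'joint_vel': array([ 3.21854822e-04, -4.61370968e-04, -1.09566940e-03, -1.63622578e-03,
       -9.41118872e-05,  1.51144961e-03, -1.75770292e-03]), 'tau': array([ 3.17895274e-05, -5.10296595e+01, -4.60865919e-02, -2.37707859e+01,
        1.08053410e-02,  7.58560840e-03, -1.23188499e-05]), 'eef_pos': array([ 0.17196886, -0.6521156 ,  0.23823723]), 'tcp_rot': array([-3.13957971e+00,  8.80362472e-05,  2.57866126e-01]), 'contact_force': array([-0.30383819,  0.23820139, -0.12611974]), 'moment': array([ 0.01737425, -0.00652218, -0.00733692]), 'finger_force': 0.0, 'width': 0.9982592229619577}
[0.42774363 0.02112941 1.28129025] [ 1.36988386e-01  1.12065769e-03 -1.59318931e+00] [[560.7546767    0.         327.85068657]
 [  0.         560.7546767  232.00506903]
 [  0.           0.           1.        ]] [0.02687527 0.         0.         0.         0.        ]
```

View pics/top0.png

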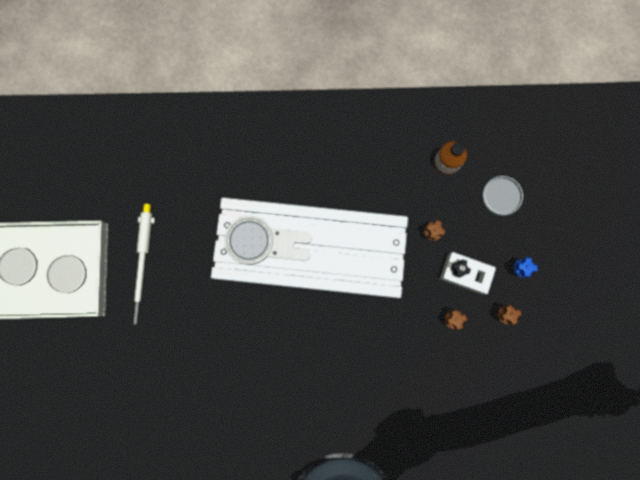

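View pics/sc0.png

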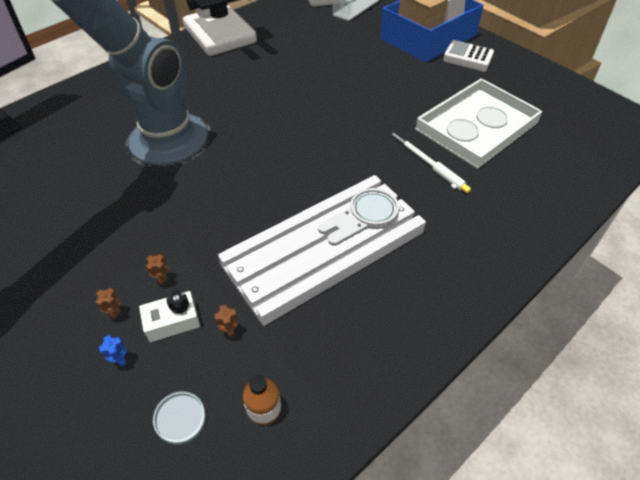

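The top view shows the rack corners at about (451,253), (496,267), (489,293) and (442,278), with the black knob at (460,268) and the empty pocket at (481,276). The plate corners are at (222,199), (407,216), (401,297) and (212,278). The fork's closed end is at about (294,243).

```bash
python3 -c "
from h import *
for n,u,v,z in [('knob',460,267,.07),('pock',481,276,.042),('r1',451,253,.042),('r2',496,267,.042),('r3',489,293,.042),('r4',442,278,.042),('p1',222,199,.038),('p2',407,216,.038),('p3',401,297,.038),('p4',212,278,.038),('fork',294,243,.05),('nest',249,240,.058),('brownA',434,229,.07),('brownB',455,319,.07),('blue',525,267,.07),('bottle',455,150,.115)]: print(n,loc('top0',u,v,z).round(4))
im=arm.get_image('wrist');print(np.array(im['hand_eye']).round(4),im['mtx'])
crop('top0',430,215,110,115,5)
crop('top0',205,190,210,115,3.8)
"
```

```text
knob [ 0.5121 -0.2646  0.07  ]
pock [ 0.4932 -0.3162  0.042 ]
r1 [ 0.5455 -0.2531  0.042 ]
r2 [ 0.5123 -0.3504  0.042 ]
r3 [ 0.4557 -0.3314  0.042 ]
r4 [ 0.4907 -0.2304  0.042 ]
p1 [0.6796 0.2556 0.038 ]
p2 [ 0.6314 -0.1598  0.038 ]
p3 [ 0.4511 -0.139   0.038 ]
p4 [0.5023 0.277  0.038 ]
fork [0.5746 0.0941 0.05  ]
nest [0.5825 0.1923 0.058 ]
brownA [ 0.5961 -0.2127  0.07  ]
brownB [ 0.4016 -0.2478  0.07  ]
blue [ 0.5091 -0.4041  0.07  ]
bottle [ 0.7593 -0.2569  0.115 ]
[[ 1.000e-04  9.603e-01  2.789e-01  7.180e-02]
 [ 1.000e+00 -1.000e-04  0.000e+00 -0.000e+00]
 [ 1.000e-04  2.789e-01 -9.603e-01 -1.351e-01]
 [ 0.000e+00  0.000e+00  0.000e+00  1.000e+00]] [[353.76561781   0.         318.17683507]
 [  0.         353.76561781 244.25370663]
 [  0.           0.           1.        ]]
```

View pics/top0_c430_215.png

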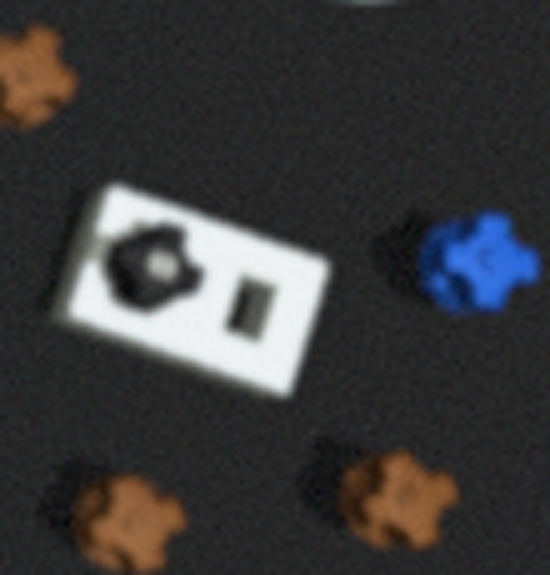

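The crop shows the black knob's shank end at about (162,265), so full-image (462,268), with brown knobs 85 mm or more away. Next I move above the rack.

>>> apply_moves:
  steps:
    - [0.95, -0.63, 0, 0, 0, 0, 85]
    - [0.95, -0.63, 0, 0, 0, 0, 85]
    - [0.95, -0.63, 0, 0, 0, 0, 85]
    - [0.95, -0.63, 0, 0, 0, 0, 85]
    - [0.95, -0.63, 0, 0, 0, 0, 85]
    - [0.95, -0.63, 0, 0, 0, 0, 70]
    - [0.95, -0.63, 0, 0, 0, 0, 70]
    - [0.95, -0.63, 0, 0, 0, 0, 70]
    - [0.95, -0.63, 0, 0, 0, 0, 70]
    - [0.95, -0.63, 0, 0, 0, 0, 70]

```text
t: 1.2
eef_pos: [0.4002, -0.3961, 0.2393]
tcp_rot: [3.142, 0.0, 0.258]
contact_force: [0.5, -0.9, 0.1]
width: 0.819
finger_force: 0.0
```

>>> apply_moves:
  steps:
    - [0.95, -0.63, 0.2, 0, 0, 0, 70]
    - [0.95, -0.63, 0.2, 0, 0, 0, 70]
    - [0.95, -0.63, 0.2, 0, 0, 0, 70]
    - [0.95, -0.63, 0.2, 0, 0, 0, 70]
    - [0.95, -0.63, 0.2, 0, 0, 0, 70]
    - [0, 0, 0, 0, 0, 0, 70]
    - [0, 0, 0, 0, 0, 0, 70]

```text
t: 1.9
eef_pos: [0.5134, -0.2689, 0.2089]
tcp_rot: [-3.141, 0.001, 0.26]
contact_force: [-0.7, -0.6, -0.4]
width: 0.815
finger_force: 0.0
```

```bash
python3 -c "
from h import *
s=arm.sense();print(s['t'],s['eef_pos'],s['tcp_rot'],s['qpos'],s['width']);shot('wrist','w1')
C=np.load('pics/w1.npz');import cv2
p=np.linalg.inv(C['C'])@np.array([.511,-.267,.07,1]);u=C['K']@np.array([p[0],-p[1],-p[2]])/-p[2];print(u)
x,y=int(u[0]),int(u[1]);x=min(max(x-110,0),420);y=min(max(y-85,0),310);print(x,y);crop('w1',x,y,220,170,3.5)
import os;os.rename(f'pics/w1_c{x}_{y}.png','pics/w1c.png')"
```

```text
1.9 [ 0.51335684 -0.26891231  0.20894363] [-3.14123606e+00  7.74569357e-04  2.59758955e-01] [ 0.60246168  0.35581908 -0.24633835  1.78960544  0.1007334   1.0091938
 -0.99389285] 0.8152427393302218
[315.24428768 236.8893213    1.        ]
205 151
```

View pics/w1c.png

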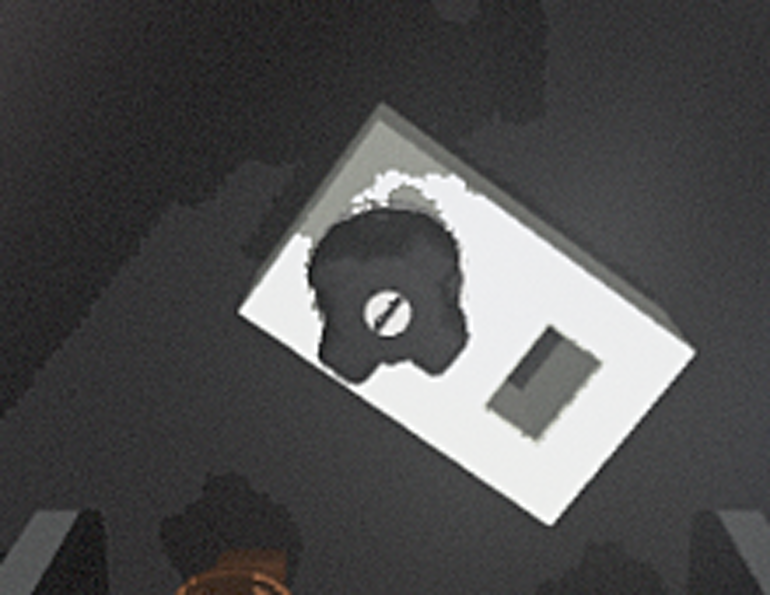

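The enlarged crop shows the shank end at (388,313), lobe tips at about (345,372) and (445,365), and the groove running from (375,327) to (402,297).

```bash
python3 -c "
from h import *
f=lambda u,v,z:loc('w1',205+u/3.5,151+v/3.5,z)
for z in(.070,.074):print(f(388,313,z))
c=f(388,313,.074)
ang=lambda d:np.degrees(np.arctan2(d[1],d[0]))
for p in[(350,380),(445,372)]:
  d=f(*p,.072)-c;print('lobe',np.linalg.norm(d[:2]),ang(d))
print('groove',ang(f(375,327,.074)-f(402,297,.074)))
print('edge',ang(f(553,523,.042)-f(692,352,.042)),ang(f(238,312,.042)-f(380,104,.042)),ang(f(238,312,.042)-f(553,523,.042)))
q=[f(*p,.042) for p in[(238,312),(553,523),(692,352)]];print(q,(q[0]+q[2])/2)
# slot line from top image
"
```

```text
[ 0.50827713 -0.26822691  0.07      ]
[ 0.50936522 -0.26796761  0.074     ]
lobe 0.01888481927826441 166.9409692885141
lobe 0.019739502151570918 -123.3606797110334
groove 153.91051800310848
edge 159.5490860080177 160.15977028569932 69.40216876887855
[array([ 0.49114871, -0.23326032,  0.042     ]), array([ 0.45578045, -0.32736687,  0.042     ]), array([ 0.51063783, -0.34782365,  0.042     ])] [ 0.50089327 -0.29054198  0.042     ]
```

View pics/top0_c205_190.png

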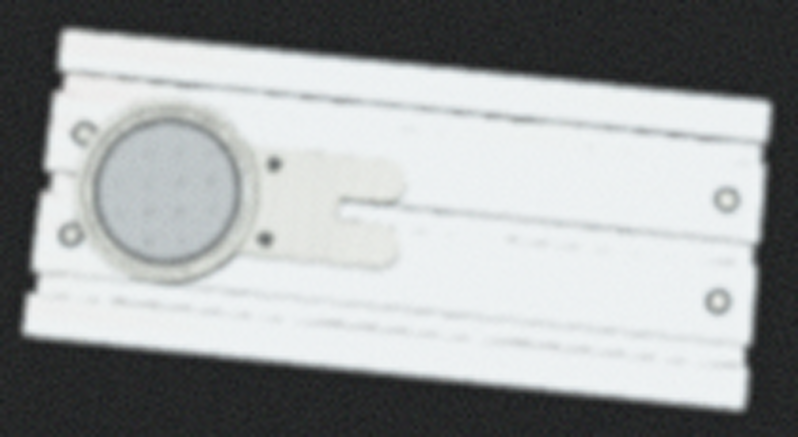

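>>> apply_moves:
  steps:
    - [-0.133, -0.067, 0, 0, 0, -8.59, 70]
    - [0, 0, 0.5, 0, 0, -8.59, 70]
    - [0, 0, 0.5, 0, 0, -8.59, 70]
    - [0, 0, 0.5, 0, 0, -8.59, 65]
    - [0, 0, 0.5, 0, 0, -8.59, 60]
    - [0, 0, 0.5, 0, 0, -8.59, 60]
    - [0, 0, 0.5, 0, 0, 0, 60]
    - [0, 0, 0, 0, 0, 0, 60]
    - [0, 0, 0, 0, 0, 0, 60]

```text
t: 2.85
eef_pos: [0.5085, -0.2694, 0.1194]
tcp_rot: [-3.141, 0.0, 1.154]
contact_force: [0.3, -0.6, -0.7]
width: 0.698
finger_force: 0.0
```

```bash
python3 -c "
from h import *
s=arm.sense();print(s['t'],s['eef_pos'],s['tcp_rot'],s['qpos'],s['width'],arm.tip_reach);shot('wrist','w2');crop('w2',180,120,260,200,3)"
```

```text
2.85 [ 0.50850387 -0.26942812  0.11938257] [-3.14148238e+00  4.96626858e-04  1.15403269e+00] [ 0.72553193  0.47451982 -0.40802568  1.87300335  0.24586407  0.84333409
 -0.22369763] 0.6980994118349533 0.008
```

View pics/w2_c180_120.png

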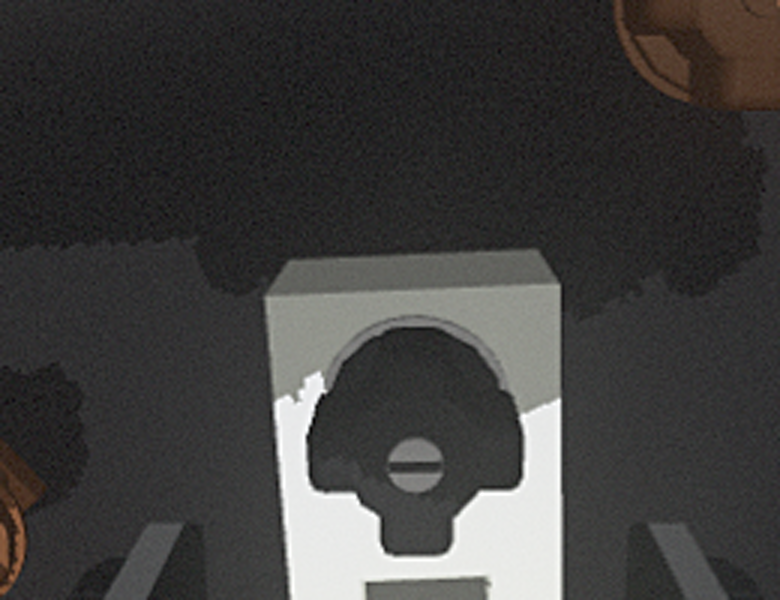

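The knob's lobes and the groove line up with the tool axes. The shank end is at crop (415,465), full image (318.3,275).

```bash
python3 -c "
from h import *
T=tcp()
for z in(.070,.074,.078):
  p=loc('w2',318.3,275,z);print(p,(T[:3,:3].T@(p-T[:3,3]))/.03)
for u,v in[(310,452),(523,452)]:
  p=loc('w2',180+u/3,120+v/3,.072);print((T[:3,:3].T@(p-T[:3,3]))*1000)
"
```

```text
[ 0.50919047 -0.26971385  0.07      ] [-0.01071933  0.00762056  1.66402425]
[ 0.50981627 -0.26829468  0.074     ] [0.04092511 0.00773607 1.53066919]
[ 0.51044208 -0.26687551  0.078     ] [0.09256955 0.00785159 1.39731414]
[  3.01002594 -18.97373827  47.89841273]
[ 2.97822235 20.02450206 47.9408919 ]
```

>>> apply_moves:
  steps:
    - [0.05, 0, 0.4, 0, 0, 0, 56]
    - [0, 0, 0.5, 0, 0, 0, 56]
    - [0, 0, 0.5, 0, 0, 0, 52]
    - [0, 0, 0.4, 0, 0, 0, 52]
    - [0, 0, 0.25, 0, 0, 0, 52]
    - [0, 0, 0, 0, 0, 0, 52]
    - [0, 0, 0, 0, 0, 0, 52]

```text
t: 3.6
eef_pos: [0.5097, -0.2673, 0.0578]
tcp_rot: [3.141, -0.0, 1.157]
contact_force: [-0.2, -0.1, -0.4]
width: 0.609
finger_force: 0.0
```

>>> apply_moves:
  squeeze: 45
  steps:
    - [0, 0, 0, 0, 0, 0, 44]
    - [0, 0, 0, 0, 0, 0, 38]
    - [0, 0, 0, 0, 0, 0, 34]
    - [0, 0, 0, 0, 0, 0, 34]
    - [0, 0, 0, 0, 0, 0, 34]
    - [0, 0, 0, 0, 0, 0, 34]

```text
t: 4.2
eef_pos: [0.5101, -0.2675, 0.0587]
tcp_rot: [3.14, 0.0, 1.157]
contact_force: [-0.8, 0.8, 6.0]
width: 0.456
finger_force: 46.2
```

>>> apply_moves:
  steps:
    - [0, 0, -0.1, 0, 0, 0, 34]
    - [0, 0, -0.4, 0, 0, 0, 34]
    - [0, 0, -0.7, 0, 0, 0, 34]
    - [0, 0, -0.8, 0, 0, 0, 34]
    - [0, 0, -0.8, 0, 0, 0, 34]
    - [0, 0, -0.8, 0, 0, 0, 34]
    - [0, 0, -0.4, 0, 0, 0, 34]
    - [0, 0, 0, 0, 0, 0, 34]

```text
t: 5.0
eef_pos: [0.5104, -0.2676, 0.1797]
tcp_rot: [3.138, 0.0, 1.157]
contact_force: [0.2, -0.6, -2.2]
width: 0.454
finger_force: 45.7
```

>>> apply_moves:
  steps:
    - [0, 0, 0, 0, 0, -8.2, 34]
    - [0, 0, 0, 0, 0, -8.2, 34]
    - [0, 0, 0, 0, 0, -8.2, 34]
    - [0, 0, 0, 0, 0, -8.2, 34]
    - [0, 0, 0, 0, 0, -8.2, 34]
    - [0, 0, 0, 0, 0, -8.2, 34]
    - [0, 0, 0, 0, 0, -8.2, 34]
    - [0, 0, 0, 0, 0, -8.2, 34]
    - [0, 0, 0, 0, 0, -8.2, 34]
    - [0, 0, 0, 0, 0, -8.2, 34]

```text
t: 6.0
eef_pos: [0.5084, -0.267, 0.1762]
tcp_rot: [-3.142, -0.003, 2.595]
contact_force: [0.7, 0.3, -1.4]
width: 0.458
finger_force: 45.6
```

>>> apply_moves:
  steps:
    - [0, 0, 0, 0, 0, -8.2, 34]
    - [0, 0, 0, 0, 0, -8.2, 34]
    - [0, 0, 0, 0, 0, -8.2, 34]
    - [0, 0.5, 0, 0, 0, 0, 34]
    - [-0.1, 1, 0, 0, 0, 0, 34]
    - [-0.1, 1, 0, 0, 0, 0, 34]
    - [-0.1, 1, 0, 0, 0, 0, 34]
    - [-0.1, 1, 0, 0, 0, 0, 34]
    - [-0.1, 1, 0, 0, 0, 0, 34]
    - [-0.1, 1, 0, 0, 0, 0, 34]

```text
t: 7.0
eef_pos: [0.5506, -0.0734, 0.177]
tcp_rot: [3.141, -0.002, 3.016]
contact_force: [0.9, -0.2, -1.0]
width: 0.459
finger_force: 45.7
```

>>> apply_moves:
  steps:
    - [-0.08, 1, 0, 0, 0, 0, 34]
    - [0, 1, 0, 0, 0, 0, 34]
    - [0, 1, 0, 0, 0, 0, 34]
    - [0, 0.6, 0, 0, 0, 0, 34]
    - [0, 0, 0, 0, 0, 0, 34]
    - [0, 0, 0, 0, 0, 0, 34]

```text
t: 7.6
eef_pos: [0.5663, 0.0314, 0.1771]
tcp_rot: [-3.141, -0.001, 3.018]
contact_force: [-1.2, -1.2, -1.5]
width: 0.458
finger_force: 45.7
```

```bash
python3 -c "
from h import *
s=arm.sense();print(s['t'],s['eef_pos'],s['tcp_rot'],s['qpos'],s['width'],s['contact_force']);shot('wrist','w3')"
```

```text
7.6 [0.56629935 0.03138265 0.17714982] [-3.14076410e+00 -1.32373641e-03  3.01761114e+00] [ 0.52644076  0.50542403 -0.88052257  1.82416563  0.45140226  1.02809309
  0.91300615] 0.45797699569653055 [-1.17704744 -1.18359121 -1.46808187]
```

View pics/w3.png

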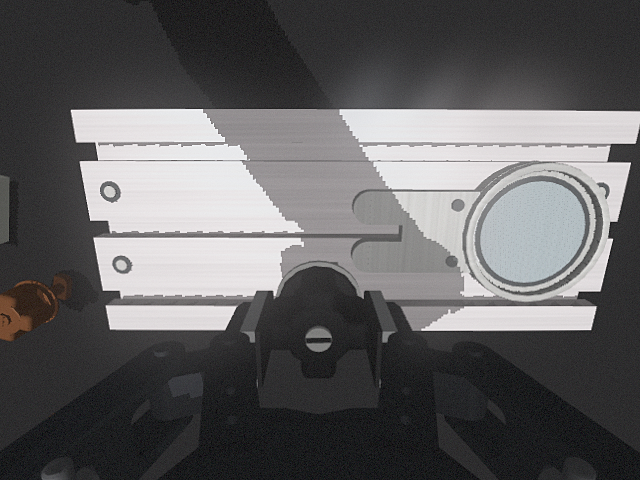

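The slot's near edge runs at about row 237 and the fork's closed end is at about (401,232). I zoom in once for the mouth edges.

```bash
python3 -c "
from h import *
a=cv2.imread('pics/w3.png')
l=cv2.resize(a[205:255,90:200],None,fx=7,fy=6,interpolation=2);r=cv2.resize(a[205:255,310:420],None,fx=7,fy=6,interpolation=2)
cv2.imwrite('pics/w3z.png',np.vstack([l,r]))"
```

```text
(no output)
```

View pics/w3z.png

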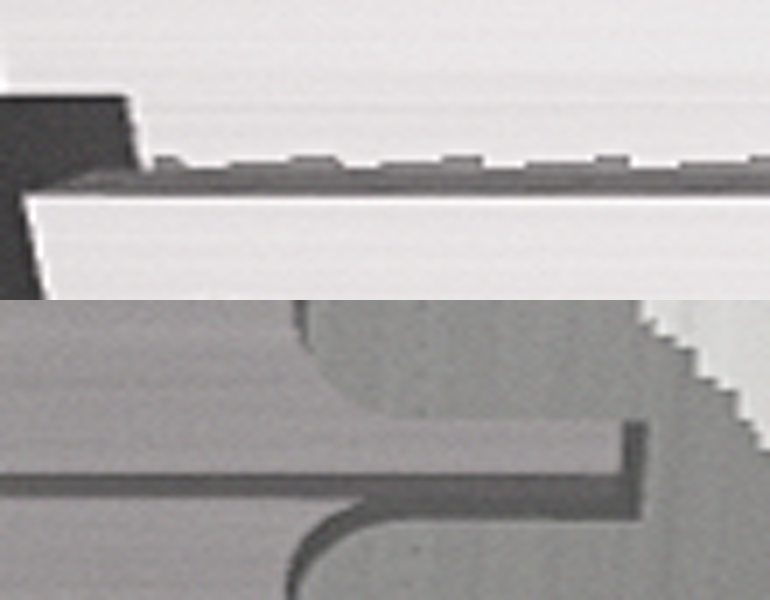

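```bash
python3 -c "
from h import *
f=lambda u,v,z:loc('w3',u,v,z)
a=f(107.9,220.8,.038);b=f(93.1,237.4,.038);c=f(320,237.8,.038)
e1=f(402.6,225.3,.05);e2=f(401.4,241.7,.05)
print(a,b,c,e1,e2)
print('mouth',np.linalg.norm(a-b),'fork w',np.linalg.norm(e1-e2))
d=c-b;print('yaw',-np.arctan2(d[0],d[1]),np.arctan2((e1-e2)[1],(e1-e2)[0]))
d/=np.linalg.norm(d);n=np.array([d[1],-d[0],0])
m=(a+b)/2; e=(e1+e2)/2; s=e-.005*d
print('mid end',m,'seat',s,'offset of seat from slot line',(s-m)@n, (c-m)@n, 'near edge half', (a-b)@n)
T=tcp();k=T[:3,:3].T
for o in(.06,.065):
  w=m+d*((s-m)@d-o); print(w,(k@(w-T[:3,3]))[:2]/.03)
print('knob',[ (k@(loc('w3',318.5,339.5,z)-T[:3,3]))*1000 for z in(.187,.190,.193)])
# lobes check etc
"
```

```text
[ 0.53581008 -0.13327236  0.038     ] [ 0.54761778 -0.14920003  0.038     ] [0.57059278 0.03262667 0.038     ] [0.56534391 0.09654214 0.05      ] [0.57820068 0.09487354 0.05      ]
mouth 0.019827061545567327 fork w 0.012964597220358937
yaw -0.12569048672339758 3.012529961365463
mid end [ 0.54171393 -0.1412362   0.038     ] seat [0.5711455  0.09074728 0.05      ] offset of seat from slot line 0.0001179913567993927 0.006855621115138846 near edge half -0.013711242230277799
[0.56350685 0.03123539 0.038     ] [0.09731416 0.02610111]
[0.56288005 0.02627484 0.038     ] [ 0.09735892 -0.14056542]
knob [array([-5.71390633,  1.62248045, -9.84229643]), array([ -3.89047766,   1.61462973, -12.8401282 ]), array([ -2.06704899,   1.606779  , -15.83795997])]
```

```bash
python3 -c "
from h import *
d=np.load('pics/w2.npz')
he=np.array(arm.get_image('wrist')['hand_eye'])
def tl(fn,u,v,zt): # tool coords on plane tool z=zt
  K,D=np.load('pics/w3.npz')['K'],np.load('pics/w3.npz')['D']
  p=cv2.undistortPoints(np.array([[[u,v]]],float),K,D)[0,0]; r=he[:3,:3]@[p[0],-p[1],-1]; o=he[:3,3]; return (o+r*(zt-o[2])/r[2])*1000
z2=.1194-.074
for n,u,v in[('tip',418,555),('sideL',335,490),('sideR',495,490),('shank',415,465)]: print(n,tl('w2',180+u/3,120+v/3,z2))
for z in(-.0153,-.019): print([tl('w3',u,v,z) for u,v in[(318,378),(318.5,339.5)]])
crop('w3',250,250,140,140,4)
a=cv2.imread('pics/w3_c250_250.png').astype(float);cv2.imwrite('pics/w3k.png',np.clip(a*2.2+20,0,255))
"
```

```text
tip [-17.80606558   1.04494013  45.4       ]
sideL [ -4.7516995  -14.16611375  45.4       ]
sideR [-4.75108269 15.13080551 45.4       ]
shank [ 0.14271039  0.48087366 45.4       ]
[array([-20.0643061 ,   0.31383987, -15.3       ]), array([ -2.73442177,   0.50592221, -15.3       ])]
[array([-17.27800579,   0.31484385, -19.        ]), array([ -0.48320289,   0.50099542, -19.        ])][ WARN:0@0.561] global loadsave.cpp:1063 imwrite_ Unsupported depth image for selected encoder is fallbacked to CV_8U.
```

View pics/w3k.png

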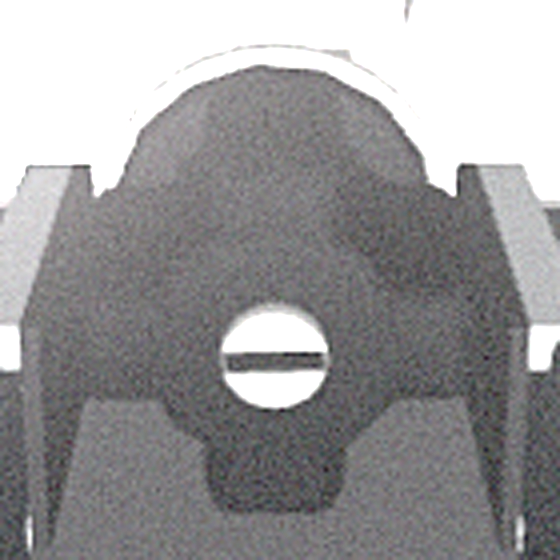

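The knob crop shows the groove tilted about 2 to 3 degrees and the bolt axis about 1 mm to tool -x. I correct both and descend to just above the slot.

>>> apply_moves:
  steps:
    - [0.137, 0, 0.2, 0, 0, 2, 34]
    - [0, 0, 0.5, 0, 0, 0, 34]
    - [0, 0, 0.6, 0, 0, 0, 34]
    - [0, 0, 0.6, 0, 0, 0, 34]
    - [0, 0, 0.5, 0, 0, 0, 34]
    - [0, 0, 0.27, 0, 0, 0, 34]
    - [0, 0, 0, 0, 0, 0, 34]
    - [0, 0, 0, 0, 0, 0, 34]

```text
t: 8.5
eef_pos: [0.5634, 0.0315, 0.098]
tcp_rot: [3.141, 0.001, 2.983]
contact_force: [-0.3, 0.4, -1.5]
width: 0.458
finger_force: 45.8
```

>>> apply_moves:
  steps:
    - [0, 0, 0.05, 0, 0, 0, 34]
    - [0, 0, 0.05, 0, 0, 0, 34]
    - [0, 0, 0.05, 0, 0, 0, 34]
    - [0, 0, 0.05, 0, 0, 0, 34]
    - [0, 0, 0.05, 0, 0, 0, 34]
    - [0, 0, 0, 0, 0, 0, 34]

```text
t: 9.1
eef_pos: [0.5635, 0.0315, 0.0913]
tcp_rot: [-3.141, 0.001, 2.983]
contact_force: [-1.7, -0.6, 6.8]
width: 0.459
finger_force: 46.8
```

>>> apply_moves:
  steps:
    - [0, 0, -0.05, 0, 0, 0, 34]
    - [0.02, 0, 0, 0, 0, 0, 34]
    - [0.02, 0, 0, 0, 0, 0, 34]
    - [0, 0, 0.05, 0, 0, 0, 34]
    - [0, 0, 0.03, 0, 0, 0, 34]
    - [0, 0, 0, 0, 0, 0, 34]

```text
t: 9.7
eef_pos: [0.5616, 0.0316, 0.089]
tcp_rot: [-3.141, -0.001, 2.983]
contact_force: [0.4, 0.0, -1.1]
width: 0.46
finger_force: 45.8
```

```bash
python3 -c "
from h import *
s=arm.sense();print(s['eef_pos'],s['contact_force'],s['moment'])"
```

```text
[0.56163066 0.03156685 0.08896464] [ 0.36563579  0.03716767 -1.09886631] [-0.02619321 -0.01669236 -0.05330746]
```

It dropped in at z = 0.089 with no contact force. I continue down.

>>> apply_moves:
  steps:
    - [0, 0, 0.1, 0, 0, 0, 34]
    - [0, 0, 0.1, 0, 0, 0, 34]
    - [0, 0, 0.1, 0, 0, 0, 34]
    - [0, 0, 0.1, 0, 0, 0, 34]
    - [0, 0, 0.1, 0, 0, 0, 34]
    - [0, 0, 0.06, 0, 0, 0, 34]
    - [0, 0, 0, 0, 0, 0, 34]

```text
t: 10.4
eef_pos: [0.5617, 0.0316, 0.0722]
tcp_rot: [-3.141, -0.0, 2.983]
contact_force: [0.9, 0.1, -1.2]
width: 0.452
finger_force: 45.8
```

>>> apply_moves:
  steps:
    - [0, 0, 0.05, 0, 0, 0, 34]
    - [0, 0, 0.03, 0, 0, 0, 34]
    - [0, 0, 0.02, 0, 0, 0, 34]
    - [0, 0, 0, 0, 0, 0, 34]

```text
t: 10.8
eef_pos: [0.5618, 0.0316, 0.0695]
tcp_rot: [-3.141, -0.0, 2.983]
contact_force: [-0.1, 0.1, -1.4]
width: 0.454
finger_force: 45.8
```

>>> apply_moves:
  steps:
    - [0, 0, 0.03, 0, 0, 0, 34]
    - [0, 0, 0.02, 0, 0, 0, 34]
    - [0, 0, 0, 0, 0, 0, 34]

```text
t: 11.1
eef_pos: [0.562, 0.0316, 0.0683]
tcp_rot: [-3.141, 0.0, 2.983]
contact_force: [-0.4, -0.5, 0.9]
width: 0.459
finger_force: 46.2
```

>>> apply_moves:
  steps:
    - [0, 0, -0.025, 0, 0, 0, 34]
    - [0.003, 0.1, 0, 0, 0, 0, 34]
    - [0.007, 0.2, 0, 0, 0, 0, 34]
    - [0.007, 0.2, 0, 0, 0, 0, 34]
    - [0.007, 0.2, 0, 0, 0, 0, 34]
    - [0.007, 0.2, 0, 0, 0, 0, 34]
    - [0.007, 0.2, 0, 0, 0, 0, 34]
    - [0.007, 0.2, 0, 0, 0, 0, 34]
    - [0, 0, 0, 0, 0, 0, 34]

```text
t: 12.0
eef_pos: [0.5667, 0.0717, 0.0689]
tcp_rot: [3.141, 0.0, 2.985]
contact_force: [0.5, -0.1, -1.3]
width: 0.459
finger_force: 45.8
```

>>> apply_moves:
  steps:
    - [0.005, 0.15, 0, 0, 0, 0, 34]
    - [0.005, 0.15, 0, 0, 0, 0, 34]
    - [0.003, 0.1, 0, 0, 0, 0, 34]
    - [0.001, 0.04, 0, 0, 0, 0, 34]
    - [0, 0, 0, 0, 0, 0, 34]

```text
t: 12.5
eef_pos: [0.5683, 0.0836, 0.0688]
tcp_rot: [-3.142, 0.0, 2.983]
contact_force: [0.0, -0.9, -1.0]
width: 0.455
finger_force: 45.8
```

>>> apply_moves:
  steps:
    - [0.001, 0.03, 0, 0, 0, 0, 34]
    - [0.001, 0.03, 0, 0, 0, 0, 34]
    - [0.001, 0.02, 0, 0, 0, 0, 34]
    - [0, 0.02, 0, 0, 0, 0, 34]
    - [0, 0, 0, 0, 0, 0, 34]

```text
t: 13.0
eef_pos: [0.5687, 0.0865, 0.0688]
tcp_rot: [3.142, 0.0, 2.983]
contact_force: [0.1, -0.4, -2.2]
width: 0.458
finger_force: 45.8
```

>>> apply_moves:
  steps:
    - [0, 0.02, 0, 0, 0, 0, 34]
    - [0, 0.02, 0, 0, 0, 0, 34]
    - [0, 0.01, 0, 0, 0, 0, 34]
    - [0, 0, 0, 0, 0, 0, 34]

```text
t: 13.4
eef_pos: [0.569, 0.088, 0.0688]
tcp_rot: [-3.142, 0.0, 2.983]
contact_force: [0.2, 0.1, -1.5]
width: 0.456
finger_force: 45.8
```

>>> apply_moves:
  steps:
    - [0, 0.02, 0, 0, 0, 0, 34]
    - [0, 0.015, 0, 0, 0, 0, 34]
    - [0, 0, 0, 0, 0, 0, 34]

```text
t: 13.7
eef_pos: [0.5692, 0.089, 0.0688]
tcp_rot: [-3.142, 0.0, 2.983]
contact_force: [-0.7, -0.5, -1.8]
width: 0.457
finger_force: 45.8
```

>>> apply_moves:
  steps:
    - [0, 0.015, 0, 0, 0, 0, 34]
    - [0, 0.01, 0, 0, 0, 0, 34]
    - [0, 0, 0, 0, 0, 0, 34]

```text
t: 14.0
eef_pos: [0.5692, 0.0897, 0.0688]
tcp_rot: [3.142, 0.0, 2.983]
contact_force: [0.3, 1.3, -1.8]
width: 0.452
finger_force: 45.8
```

>>> apply_moves:
  steps:
    - [0, 0.015, 0, 0, 0, 0, 34]
    - [0, 0.01, 0, 0, 0, 0, 34]
    - [0, 0, 0, 0, 0, 0, 34]

```text
t: 14.3
eef_pos: [0.5694, 0.0902, 0.0687]
tcp_rot: [-3.141, -0.0, 2.983]
contact_force: [0.5, -0.6, -1.9]
width: 0.454
finger_force: 45.8
```

```bash
python3 -c "
from h import *
s=arm.sense();print(s['eef_pos'],s['contact_force'],s['moment'])"
```

```text
[0.56935576 0.09022569 0.06873189] [ 0.4535967  -0.55316224 -1.92894528] [-0.12279196  0.00300866 -0.03967061]
```

>>> apply_moves:
  steps:
    - [0, 0.01, 0, 0, 0, 0, 34]
    - [0, 0, 0, 0, 0, 0, 34]

```text
t: 14.5
eef_pos: [0.5694, 0.0903, 0.0687]
tcp_rot: [-3.141, -0.0, 2.983]
contact_force: [-0.0, -0.5, -1.2]
width: 0.453
finger_force: 45.8
```

```bash
python3 -c "
from h import *
s=arm.sense();print(s['eef_pos'],s['contact_force'],s['moment'])"
```

```text
[0.56936593 0.0902631  0.06872208] [-0.02965793 -0.48146568 -1.17614236] [-0.29540302  0.11907041  0.02507232]
```

>>> apply_moves:
  steps:
    - [0, 0.01, 0, 0, 0, 0, 34]
    - [0, 0, 0, 0, 0, 0, 34]

```text
t: 14.7
eef_pos: [0.5694, 0.0903, 0.0687]
tcp_rot: [-3.14, -0.0, 2.983]
contact_force: [-0.5, -2.9, -0.4]
width: 0.457
finger_force: 45.8
```

```bash
python3 -c "
from h import *
s=arm.sense();print(s['eef_pos'],s['contact_force'],s['moment'])"
```

```text
[0.56938695 0.09034126 0.06870426] [-0.52474471 -2.86284788 -0.35421761] [-0.5401752   0.15551989 -0.03956852]
```

Contact felt: -2.9 N in y, and the position has stalled. Now I turn the knob clockwise.

>>> apply_moves:
  steps:
    - [0, 0, 0, 0, 0, 0, 34]
    - [0, -0.01, 0, 0, 0, 8, 34]
    - [0, 0, 0, 0, 0, 8, 34]
    - [0, 0, 0, 0, 0, 8, 34]
    - [0, 0, 0, 0, 0, 8, 34]
    - [0, 0, 0, 0, 0, 8, 34]
    - [0, 0, 0, 0, 0, 8, 34]
    - [0, 0, 0, 0, 0, 8, 34]
    - [0, 0, 0, 0, 0, 8, 34]
    - [0, 0, 0, 0, 0, 8, 34]

```text
t: 15.7
eef_pos: [0.5687, 0.0908, 0.0684]
tcp_rot: [-3.14, -0.0, 1.721]
contact_force: [-1.5, -1.1, -1.9]
width: 0.456
finger_force: 45.8
```

```bash
python3 -c "
from h import *
s=arm.sense();print(s['eef_pos'],s['tcp_rot'],s['contact_force'],s['moment'],s['qpos'])"
```

```text
[0.56872028 0.09083379 0.06843454] [-3.14044996e+00 -1.17756922e-04  1.72102278e+00] [-1.48009874 -1.06819516 -1.94094245] [-0.35450468  0.23730312  0.0489453 ] [ 0.11523174  0.55777127 -0.46031491  1.9011006   0.34691165  0.76259633
 -0.388709  ]
```

>>> apply_moves:
  steps:
    - [0, 0, 0, 0, 0, 8, 34]
    - [0, 0, 0, 0, 0, 8, 34]
    - [0, 0, 0, 0, 0, 8, 34]
    - [0, 0, 0, 0, 0, 8, 34]
    - [0, 0, 0.006, 0, 0, 8, 34]
    - [0, 0, 0.006, 0, 0, 8, 34]
    - [0, 0, 0.006, 0, 0, 8, 34]

```text
t: 16.4
eef_pos: [0.5699, 0.0905, 0.0681]
tcp_rot: [3.141, -0.001, 0.744]
contact_force: [0.2, -2.7, -2.5]
width: 0.46
finger_force: 45.7
```

```bash
python3 -c "
from h import *
s=arm.sense();print(s['eef_pos'],s['tcp_rot'],s['contact_force'],s['moment'],s['qpos'][6])"
```

```text
[0.56989335 0.09052955 0.06808984] [ 3.14060699e+00 -8.87957111e-04  7.43658222e-01] [ 0.22294012 -2.68528814 -2.50621359] [-0.63260922 -0.27105839  0.00381771] -1.201988913176176
```

>>> apply_moves:
  steps:
    - [-0.007, 0.007, 0.006, 0, 0, 8, 34]
    - [0, 0, 0.006, 0, 0, 8, 34]
    - [0, 0, 0.006, 0, 0, 8, 34]
    - [0, 0, 0.006, 0, 0, 8, 34]
    - [0, 0, 0.006, 0, 0, 8, 34]
    - [0, 0, 0.006, 0, 0, 8, 34]
    - [0, 0, 0.006, 0, 0, 6, 34]
    - [0, 0, 0, 0, 0, 0, 34]

```text
t: 17.2
eef_pos: [0.5699, 0.0902, 0.0669]
tcp_rot: [3.141, -0.002, -0.193]
contact_force: [1.8, -3.6, -1.6]
width: 0.459
finger_force: 45.8
```

```bash
python3 -c "
from h import *
s=arm.sense();print(s['eef_pos'],s['tcp_rot'],s['contact_force'],s['moment'],s['qpos'])"
```

```text
[0.56992878 0.09019233 0.06687823] [ 3.14099827e+00 -1.66249548e-03 -1.92772769e-01] [ 1.75732263 -3.64512642 -1.62522244] [-0.7591566  -0.26932447  0.00618035] [-0.25434127  0.51379717  0.03103482  1.92372345 -0.02170008  0.70311864
 -1.97434515]
```

Turned about 182°. I release, lift, rotate back 180° and regrasp.

>>> apply_moves:
  steps:
    - [0, 0, 0, 0, 0, 0, 44]
    - [0, 0, 0, 0, 0, 0, 54]
    - [0, 0, -0.3, 0, 0, 0, 56]
    - [0, 0, -0.6, 0, 0, 0, 56]
    - [0.017, 0, -0.1, 0, 0, -8.57, 56]
    - [0, 0, 0, 0, 0, -8.57, 56]
    - [0, 0, 0, 0, 0, -8.57, 56]
    - [0, 0, 0, 0, 0, -8.57, 56]
    - [0, 0, 0, 0, 0, -8.57, 56]
    - [0, 0, 0, 0, 0, -8.57, 56]

```text
t: 18.2
eef_pos: [0.5702, 0.0907, 0.0979]
tcp_rot: [3.141, -0.001, 0.711]
contact_force: [-0.3, -0.3, -0.4]
width: 0.654
finger_force: 0.0
```

>>> apply_moves:
  steps:
    - [0, 0, 0, 0, 0, -8.57, 56]
    - [0, 0, 0, 0, 0, -8.57, 56]
    - [0, 0, 0, 0, 0, -8.57, 56]
    - [0, 0, 0, 0, 0, -8.57, 56]
    - [0, 0, 0, 0, 0, -8.57, 56]
    - [0, 0, 0, 0, 0, -8.57, 56]
    - [0, 0, 0, 0, 0, -8.57, 56]
    - [0, 0, 0, 0, 0, -8.57, 56]
    - [0, 0, 0, 0, 0, -8.57, 56]
    - [0, 0, 0, 0, 0, -8.57, 56]

```text
t: 19.2
eef_pos: [0.5702, 0.0905, 0.0979]
tcp_rot: [3.141, 0.001, 2.206]
contact_force: [0.1, -1.1, 0.5]
width: 0.657
finger_force: 0.0
```

>>> apply_moves:
  steps:
    - [0, 0, 0, 0, 0, -8.57, 56]
    - [0, 0, 0, 0, 0, -8.57, 56]
    - [0, 0, 0, 0, 0, -8.57, 56]
    - [0, 0, 0, 0, 0, -8.57, 56]
    - [0, 0, 0, 0, 0, -8.57, 56]
    - [0, 0, 0, 0, 0, 0, 56]
    - [0, 0, 0, 0, 0, 0, 56]

```text
t: 19.9
eef_pos: [0.5702, 0.0902, 0.0975]
tcp_rot: [3.141, 0.001, 2.944]
contact_force: [-0.5, -0.7, -0.2]
width: 0.656
finger_force: 0.0
```

```bash
python3 -c "
from h import *
s=arm.sense();print(s['eef_pos'],s['tcp_rot'],s['contact_force'],s['moment'],s['qpos']);shot('wrist','w4');crop('w4',210,180,220,180,3.5)
a=cv2.imread('pics/w4_c210_180.png').astype(float);cv2.imwrite('pics/w4k.png',np.clip(a*2+20,0,255).astype('uint8'))"
```

```text
[0.57015908 0.09021107 0.09746687] [3.14133861e+00 6.93555484e-04 2.94428324e+00] [-0.53847153 -0.69884671 -0.23370391] [ 0.0039786   0.0146901  -0.01092984] [ 0.31684979  0.58867805 -0.74163992  1.87096337  0.50865476  0.87951428
  0.6980092 ]
```

View pics/w4k.png

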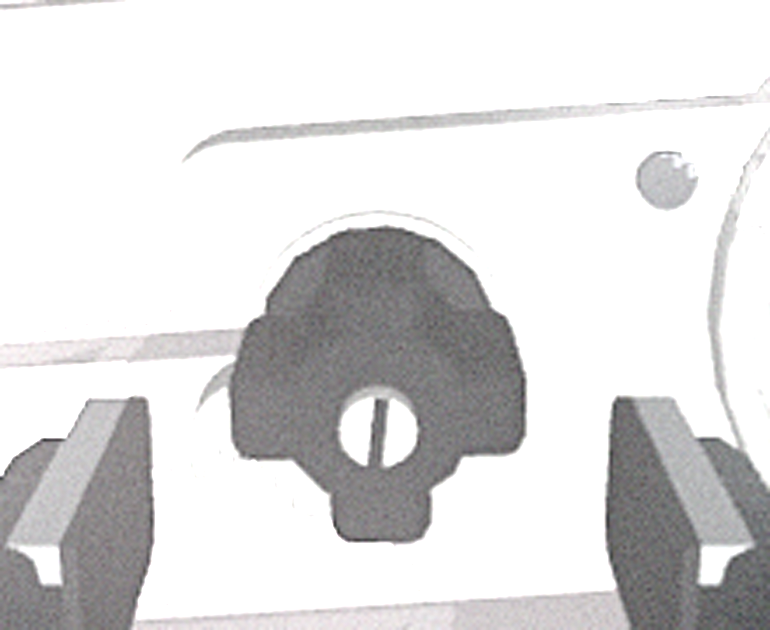

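The picture shows the knob centred between the fingers, the bolt in the fork, and the groove nearly square to the slot. I lower and grip again.

```bash
python3 -c "
from h import *
T=tcp()
for u,v,z in[(318,302.3,.084),(318,302.3,.086),(319.1,334.3,.082),(319.1,334.3,.081)]:
  p=loc('w4',u,v,z);print(p,(T[:3,:3].T@(p-T[:3,3]))*1000)"
```

```text
[0.57107618 0.09040325 0.084     ] [-0.90906315  0.35968628 13.37645506]
[0.57013673 0.09059103 0.086     ] [ 0.04758613  0.36019782 11.37579255]
[0.58859294 0.0874388  0.082     ] [-18.66600612   0.87592058  15.38873364]
[0.58917278 0.08732646 0.081     ] [-19.2559238    0.87909721  16.38914205]
```

>>> apply_moves:
  steps:
    - [0, 0, 0.4, 0, 0, 0, 54]
    - [0, 0, 0.4, 0, 0, 0, 52]
    - [0, 0, 0.2, 0, 0, 0, 50]
    - [0, 0, 0.02, 0, 0, 0, 50]
    - [0, 0, 0, 0, 0, 0, 50]

```text
t: 20.45
eef_pos: [0.5697, 0.0904, 0.0659]
tcp_rot: [-3.141, -0.001, 2.948]
contact_force: [-0.3, 0.2, 0.2]
width: 0.585
finger_force: 0.0
```

>>> apply_moves:
  steps:
    - [0, 0, -0.03, 0, 0, 0, 46]
    - [0, 0, 0, 0, 0, 0, 40]
    - [0, 0, 0, 0, 0, 0, 34]
    - [0, 0, 0, 0, 0, 0, 34]
    - [0, 0, 0, 0, 0, 0, 34]

```text
t: 20.95
eef_pos: [0.5703, 0.09, 0.068]
tcp_rot: [-3.141, 0.001, 2.947]
contact_force: [-1.8, -1.4, 5.0]
width: 0.457
finger_force: 46.1
```

```bash
python3 -c "
from h import *
s=arm.sense();print(s['eef_pos'],s['tcp_rot'],s['contact_force'],s['moment'],s['finger_force'])"
```

```text
[0.57026325 0.09002721 0.06802785] [-3.14107746e+00  1.07767911e-03  2.94722199e+00] [-1.76199223 -1.41445268  4.95409682] [-0.29995286  0.25413388  0.02459294] 46.05209290981293
```

>>> apply_moves:
  steps:
    - [0, 0, 0.004, 0, 0, 6, 34]
    - [0, 0, 0.004, 0, 0, 6, 34]
    - [0, 0, 0.004, 0, 0, 6, 34]
    - [0, 0, 0.004, 0, 0, 6, 34]

```text
t: 21.35
eef_pos: [0.5704, 0.0899, 0.068]
tcp_rot: [-3.141, 0.002, 2.525]
contact_force: [-2.1, -1.8, 10.0]
width: 0.454
finger_force: 46.5
```

```bash
cat > m.py <<'E'
from h import *
s=arm.sense();print(s['t'],s['eef_pos'].round(4),round(s['tcp_rot'][2],3),s['contact_force'].round(2),s['moment'].round(3),s['tau'][6].round(3),round(s['qpos'][6],3))
E
python3 m.py
```

```text
21.35 [0.5704 0.0899 0.068 ] 2.525 [-2.08 -1.84 10.01] [-0.545  0.584  0.119] 0.553 0.314
```

>>> apply_moves:
  steps:
    - [0, 0, -0.03, 0, 0, 0, 34]
    - [0, 0, 0, 0, 0, 3, 34]
    - [0, 0, 0, 0, 0, 3, 34]

```text
t: 21.65
eef_pos: [0.5702, 0.0898, 0.068]
tcp_rot: [-3.141, 0.001, 2.423]
contact_force: [-1.4, -2.3, 4.8]
width: 0.454
finger_force: 46.1
```

```bash
python3 m.py
```

```text
21.65 [0.5702 0.0898 0.068 ] 2.423 [-1.41 -2.29  4.75] [-0.375  0.157  0.155] 0.241 0.23
```

>>> apply_moves:
  steps:
    - [0, 0, -0.03, 0, 0, 0, 34]
    - [0, 0, 0, 0, 0, 2, 34]
    - [0, 0, 0, 0, 0, 2, 34]

```text
t: 21.95
eef_pos: [0.5698, 0.0898, 0.0681]
tcp_rot: [-3.141, -0.0, 2.352]
contact_force: [2.1, -1.9, -2.2]
width: 0.457
finger_force: 46.0
```

```bash
python3 m.py
```

```text
21.95 [0.5698 0.0898 0.0681] 2.352 [ 2.14 -1.94 -2.21] [-0.357 -0.333  0.065] 0.196 0.171
```

>>> apply_moves:
  steps:
    - [0, 0, 0, 0, 0, 4, 34]
    - [0, 0, 0, 0, 0, 4, 34]
    - [0, 0, 0, 0, 0, 4, 34]

```text
t: 22.25
eef_pos: [0.5697, 0.0898, 0.0681]
tcp_rot: [-3.141, 0.0, 2.141]
contact_force: [1.5, -1.7, -2.9]
width: 0.455
finger_force: 46.0
```

```bash
python3 m.py
```

```text
22.25 [0.5697 0.0898 0.0681] 2.141 [ 1.52 -1.73 -2.93] [-0.467 -0.291  0.072] 0.407 -0.005
```

>>> apply_moves:
  steps:
    - [0, 0, 0, 0, 0, 4, 34]
    - [0, 0, 0, 0, 0, 4, 34]
    - [0, 0, 0, 0, 0, 4, 34]

```text
t: 22.55
eef_pos: [0.5697, 0.0897, 0.0681]
tcp_rot: [-3.141, 0.0, 1.932]
contact_force: [0.2, -2.8, -2.8]
width: 0.456
finger_force: 46.0
```

```bash
python3 m.py
```

```text
22.55 [0.5697 0.0897 0.0681] 1.932 [ 0.17 -2.83 -2.8 ] [-0.485 -0.223  0.116] 0.401 -0.18
```

>>> apply_moves:
  steps:
    - [0, 0, 0, 0, 0, 3, 34]
    - [0, 0, 0, 0, 0, 3, 34]

```text
t: 22.75
eef_pos: [0.5696, 0.0897, 0.0681]
tcp_rot: [-3.141, 0.001, 1.828]
contact_force: [0.3, -2.2, -3.6]
width: 0.456
finger_force: 46.0
```

```bash
python3 m.py
```

```text
22.75 [0.5696 0.0897 0.0681] 1.828 [ 0.32 -2.23 -3.58] [-0.474 -0.22   0.069] 0.277 -0.267
```

>>> apply_moves:
  steps:
    - [0, 0, 0.003, 0, 0, 3, 34]
    - [0, 0, 0.003, 0, 0, 3, 34]
    - [0, 0, 0.003, 0, 0, 3, 34]

```text
t: 23.05
eef_pos: [0.5696, 0.0896, 0.0681]
tcp_rot: [-3.141, 0.001, 1.671]
contact_force: [-0.4, -3.7, 0.5]
width: 0.457
finger_force: 46.3
```

```bash
python3 m.py
```

```text
23.05 [0.5696 0.0896 0.0681] 1.671 [-0.37 -3.7   0.46] [-0.59  -0.067  0.133] 0.254 -0.398
```

>>> apply_moves:
  steps:
    - [0, 0, 0, 0, 0, 3, 34]
    - [0, 0, 0, 0, 0, 3, 34]

```text
t: 23.25
eef_pos: [0.5696, 0.0896, 0.0681]
tcp_rot: [-3.141, 0.001, 1.566]
contact_force: [0.6, -2.9, -1.2]
width: 0.459
finger_force: 46.2
```

```bash
python3 m.py
```

```text
23.25 [0.5696 0.0896 0.0681] 1.566 [ 0.64 -2.86 -1.17] [-0.614 -0.081  0.143] 0.213 -0.485
```

>>> apply_moves:
  steps:
    - [0, 0, 0, 0, 0, 2, 34]
    - [0, 0, 0, 0, 0, 2, 34]

```text
t: 23.45
eef_pos: [0.5696, 0.0896, 0.0681]
tcp_rot: [-3.141, 0.001, 1.497]
contact_force: [-0.2, -3.6, -1.2]
width: 0.455
finger_force: 46.2
```

```bash
python3 m.py
```

```text
23.45 [0.5696 0.0896 0.0681] 1.497 [-0.17 -3.6  -1.19] [-0.732 -0.044  0.192] 0.067 -0.543
```

>>> apply_moves:
  steps:
    - [0, 0, 0, 0, 0, 1.5, 34]

```text
t: 23.55
eef_pos: [0.5695, 0.0897, 0.0681]
tcp_rot: [-3.141, 0.001, 1.471]
contact_force: [-0.8, -4.2, -1.6]
width: 0.455
finger_force: 46.2
```

```bash
python3 m.py
```

```text
23.55 [0.5695 0.0897 0.0681] 1.471 [-0.85 -4.21 -1.55] [-0.833 -0.018  0.212] -0.032 -0.564
```

>>> apply_moves:
  steps:
    - [0, 0, 0, 0, 0, 1.5, 34]

```text
t: 23.65
eef_pos: [0.5695, 0.0897, 0.0681]
tcp_rot: [-3.141, 0.001, 1.445]
contact_force: [-0.9, -4.4, -1.2]
width: 0.454
finger_force: 46.2
```

```bash
python3 m.py
```

```text
23.65 [0.5695 0.0897 0.0681] 1.445 [-0.87 -4.4  -1.16] [-0.929  0.058  0.19 ] -0.012 -0.586
```

>>> apply_moves:
  steps:
    - [0, 0, 0, 0, 0, 1.5, 34]

```text
t: 23.75
eef_pos: [0.5695, 0.0897, 0.0681]
tcp_rot: [-3.141, 0.001, 1.418]
contact_force: [-0.9, -4.6, -2.5]
width: 0.457
finger_force: 46.2
```

```bash
python3 m.py
```

```text
23.75 [0.5695 0.0897 0.0681] 1.418 [-0.9  -4.56 -2.49] [-1.018  0.086  0.208] -0.021 -0.608
```

>>> apply_moves:
  steps:
    - [0, 0, 0, 0, 0, 0, 34]

```text
t: 23.85
eef_pos: [0.5695, 0.0897, 0.0681]
tcp_rot: [-3.141, 0.001, 1.419]
contact_force: [-0.6, -4.6, -2.0]
width: 0.456
finger_force: 46.1
```

```bash
python3 m.py
```

```text
23.85 [0.5695 0.0897 0.0681] 1.419 [-0.56 -4.61 -2.  ] [-1.079  0.108  0.008] -0.075 -0.607
```

The torque held at about 0.2 N m while turning and sagged once the hand stopped, so the knob is hand-tight. I let go and lift off.

>>> apply_moves:
  steps:
    - [0, 0, 0, 0, 0, 0, 42]
    - [0, 0, 0, 0, 0, 0, 52]
    - [0, 0, 0, 0, 0, 0, 58]
    - [0, 0, -0.3, 0, 0, 0, 58]
    - [0, 0, -0.7, 0, 0, 0, 58]
    - [0, 0, -1, 0, 0, 0, 58]
    - [0, 0, -1, 0, 0, 0, 58]
    - [0, 0, 0, 0, 0, 0, 58]
    - [0, 0, 0, 0, 0, 0, 58]

```text
t: 24.75
eef_pos: [0.5704, 0.0906, 0.1596]
tcp_rot: [3.139, -0.001, 1.42]
contact_force: [0.1, 0.5, 0.3]
width: 0.682
finger_force: 0.0
```

```bash
python3 -c "
from h import *
s=arm.sense();print(s['eef_pos'],s['contact_force'],s['moment'],s['finger_force']);print(arm.job_done())"
```

```text
[0.57037032 0.09063893 0.15956424] [0.05863422 0.47793777 0.25098221] [-0.05140115  0.03480654  0.08295719] 0.0
the job is handed in; nothing more can be done
None
```

I slid the T-bolt to the end of the fork, swung its head across under the slot's lips, tightened the knob to about 0.2 N m, let go and handed the job in at about 25 s; the hand-in returned no verdict, and I estimated the clamping force from that torque rather than measuring it.

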